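# Sort the kit parts and the paint after a drawing-robot session

### The arm

A 6-joint arm with a two-finger parallel gripper is mounted at the origin on the work surface. World frame = base frame: x ahead of the robot, y to its left, z up, the work surface at z = 0. Lengths are in mm, angles in rad, forces in N, time in s.
With the tool pointing down it reaches from about 375 to 975 mm from the base axis. Payload 3.8 kg.
Tool frame: the origin (TCP) lies at the very end of the fingers, on their centre line; the grasp point (between the pads) lies arm.hold_point_z behind it (arm.hold_point_z is the distance from the TCP to the grasp point, in mm); z points along the fingers, y is the line along which they close (so a half turn about z gives the same grasp; the last joint's range is limited). The gripper opens to 85 mm and grips with 20 to 120 N. Pads are 22 mm wide; open, the fingers measure 114 mm over their backs; the gripper's body (76 mm by 85 mm) begins 54 mm behind the grasp point. The pads swing forward as they close: fully open they stand 13 mm farther back than shut.
Start: joints at [-1.314, 0.264, 1.604, -0, 1.274, -0.037], TCP at [195.469, -646.073, 231.28] pointing down, gripper open.
Joint ranges: [-2.63, 2.63], [-0.94, 2.18], [0.31, 2.57], [-1.31, 4.45], [0, 2.66], [-2.55, 2.55]. Speed limits (rad/s): [2.57, 2.57, 3.14, 3.14, 3.14, 3.14].

### API

Orientations are given as a 3x3 rotation matrix whose columns are the frame's x, y, z axes.
In Python, from workcell import arm, eyes gives the robot as it stands. The module is installed in compiled form; this text tells all that it offers.
- The arm moves only by the tool arm_command, never from a script. Its argument "motion" is a list of rows, each an object with "offset": the shift along the tool's x, y, z in mm, a list of three; "delta_rot": the turn, a rotation vector about the tool's x, y, z in rad, a list of three; "jaw": the closure, from -1 (fully open) to 1 (shut), so that 0 is half open. A call has exactly 10 rows; each row shifts and turns the commanded pose from where the row before left it, along the tool's axes as they then stand; what a row does not reach is not made up. A row lasts 1/10 s, in which the tool goes at most 50 mm and 8.59 degrees, less where a joint would pass 70% of its speed; a pose out of reach is approached as far as the arm can. A call is refused whole if a number of a shift passes 50 or a number of a turn 0.15, either way. A call with a gripper value outside its range is refused whole. The fingers move at their own pace and stop on an object; "squeeze" is the grip in N (left out, the last holds). Time passes only in rows, so rows that do not move let the fingers close, or fill a call up. It gives the time, the measured TCP pose, the force, the opening and the grip force at its end, in the units of the state.
- arm.get_obs(): the state, without advancing time (a new reading comes with each control period).
- eyes.read_camera(name): name is "side" or "top" or "wrist"; returns the picture (400x640x3 uint8, red, green, blue); there is no depth.
- eyes.get_calibration(name): a dict with "fx", "fy", "cx", "cy" (pixels), "origin" and "attitude" of the camera in the world. Camera axes: x right, y down, z forward; pixel columns grow to the right and rows downward; lengths in mm; the calibration is good to about 2 mm. A picture is of the moment at which its call begins: read the wrist's pose just before it. get_calibration takes no time and is no camera call; for the wrist camera it gives the pose at the moment of the call.
- arm.job_done(): hands the job in; it is judged then, once.
The state is a dict: "time": time; "joint_pos": joint angles; "qd": joint speeds; "joint_efforts": joint torques, N m; "eef_pos": TCP position; "ee_rot": TCP orientation; "ft_force": force on the tool from outside, world axes, zero at the start; "ft_torque": the same for the moment, N m; "width": finger opening in mm; "grasp_force": force on a finger pad.
Only numpy, scipy, OpenCV 4.12 (cv2) and the standard library are available. Lean on these libraries where they do the work, as an engineer would, in place of code of your own. Each camera call takes 0.05 s, during which the arm holds its last target. There are 200 camera calls.

### The job

Clear up after the drawing robot: put the two servo motors into the red tray, the two bare aluminium parts (bracket and wheel hub) into the yellow tray and the watercolour pan into the green tray, only one piece to a bay. Set every piece down flat on the floor of its bay, the same way up as it stands now, without dropping it, and let go. Leave the cup and the joystick where they are.

Things in the scene. Friction and masses are not known exactly. Their poses are not given: they have to be found in the camera images.
- black_servo: standard servo motor, the larger one, black with a round white disc on top: body 40 mm (x) by 20 mm (y) by 37 mm high, 54 mm long (x) over its two mounting ears, which are 20 mm wide (y) and lie 26.5 to 29.5 mm above the underside; the white disc (20 mm across, centred 9 mm towards +x) reaches 43 mm height. About 50 g. The flat sides, 20 mm apart along y, are good to grip. Origin at the centre of its underside, z up; it stands upright at the start.
- blue_servo: micro servo motor, the smaller one, blue with a small white bar on top: body 23 mm (x) by 12 mm (y) by 24 mm high, 32 mm long (x) over its ears, 12 mm wide (y) and 15.5 to 18.5 mm above the underside; 29 mm high in all. About 16 g. The flat sides, 12 mm apart along y, are good to grip. Origin at the centre of its underside, z up; it stands upright at the start.
- bracket: bare aluminium U-shaped bracket, open upward, with dark holes: base 50 mm (x) by 30 mm (y), 3 mm thick, two upright flanges 3 mm thick along its long sides, 26 mm high in all; 30 mm over the outer faces of the flanges (along y), good to grip across; rigid. About 30 g. Origin at the centre of its underside, z up; it stands upright at the start.
- hub: bare aluminium wheel hub: round flange 50 mm in diameter and 8 mm thick with a ring of dark holes, and on it a central collar 18 mm in diameter that reaches 26 mm height, good to grip. About 45 g. Origin at the centre of its underside, z up; it stands upright at the start.
- paint_pan: small round tablet of dry violet watercolour in a white plastic pan: solid, 36 mm in diameter, 14 mm high, violet top. About 20 g. Grip it across its diameter. Origin at the centre of its underside, z up; it stands upright at the start.
- red_tray: open red plastic tray, taped down (it does not move), 120 mm (its x) by 170 mm (its y) and 25 mm high, walls, floor and divider 4 mm thick; one divider as high as the walls, along its x at y = 0, makes two equal bays, each 112 mm (x) by 79 mm (y) inside, with centres at x = 0, y = +41.5 mm and -41.5 mm; origin at the centre of its underside, so the inner floor is at z = 4 mm; z up. For motors (servos).
- yellow_tray: open yellow plastic tray, taped down (it does not move), 120 mm (its x) by 170 mm (its y) and 25 mm high, walls, floor and divider 4 mm thick; one divider as high as the walls, along its x at y = 0, makes two equal bays, each 112 mm (x) by 79 mm (y) inside, with centres at x = 0, y = +41.5 mm and -41.5 mm; origin at the centre of its underside, so the inner floor is at z = 4 mm; z up. For bare aluminium parts.
- green_tray: open green plastic tray, taped down (it does not move), 120 mm (its x) by 170 mm (its y) and 25 mm high, walls, floor and divider 4 mm thick; one divider as high as the walls, along its x at y = 0, makes two equal bays, each 112 mm (x) by 79 mm (y) inside, with centres at x = 0, y = +41.5 mm and -41.5 mm; origin at the centre of its underside, so the inner floor is at z = 4 mm; z up. For watercolour paint.
- cup: bystander, to be left alone: loose empty green translucent rinsing cup, 68 mm across the rim, 45 mm high; origin at the centre of its underside.
- joystick: bystander, to be left alone: loose small joystick on a pale board 60 by 55 mm, with a black stick, 40 mm high; origin at the centre of its underside.

How it is judged (in metres and radians):
At the end, for the whole second after the job is handed in: Servos in red tray, bracket and hub in yellow, one per bay; pan in green, either bay. Each on the bay floor (underside under 8 mm above tray underside; within 55 mm of tray centre in x, 10 to 80 mm from it in y), within 0.15 rad of upright, at rest (0.02 m/s, 0.3 rad/s) ((((y of black_servo in the frame of red_tray between 0.01 and 0.08 m and x of black_servo in the frame of red_tray between -0.055 and 0.055 m and z of black_servo in the frame of red_tray below 0.008 m) and (y of blue_servo in the frame of red_tray between -0.08 and -0.01 m and x of blue_servo in the frame of red_tray between -0.055 and 0.055 m and z of blue_servo in the frame of red_tray below 0.008 m)) or ((y of black_servo in the frame of red_tray between -0.08 and -0.01 m and x of black_servo in the frame of red_tray between -0.055 and 0.055 m and z of black_servo in the frame of red_tray below 0.008 m) and (y of blue_servo in the frame of red_tray between 0.01 and 0.08 m and x of blue_servo in the frame of red_tray between -0.055 and 0.055 m and z of blue_servo in the frame of red_tray below 0.008 m))) and (((y of bracket in the frame of yellow_tray between 0.01 and 0.08 m and x of bracket in the frame of yellow_tray between -0.055 and 0.055 m and z of bracket in the frame of yellow_tray below 0.008 m) and (y of hub in the frame of yellow_tray between -0.08 and -0.01 m and x of hub in the frame of yellow_tray between -0.055 and 0.055 m and z of hub in the frame of yellow_tray below 0.008 m)) or ((y of bracket in the frame of yellow_tray between -0.08 and -0.01 m and x of bracket in the frame of yellow_tray between -0.055 and 0.055 m and z of bracket in the frame of yellow_tray below 0.008 m) and (y of hub in the frame of yellow_tray between 0.01 and 0.08 m and x of hub in the frame of yellow_tray between -0.055 and 0.055 m and z of hub in the frame of yellow_tray below 0.008 m))) and ((y of paint_pan in the frame of green_tray between 0.01 and 0.08 m and x of paint_pan in the frame of green_tray between -0.055 and 0.055 m and z of paint_pan in the frame of green_tray below 0.008 m) or (y of paint_pan in the frame of green_tray between -0.08 and -0.01 m and x of paint_pan in the frame of green_tray between -0.055 and 0.055 m and z of paint_pan in the frame of green_tray below 0.008 m)) and angle between each of black_servo, blue_servo, bracket, hub, paint_pan's own z axis and vertical below 0.15 rad and linear speed of each of black_servo, blue_servo, bracket, hub, paint_pan below 0.02 m/s and angular speed of each of black_servo, blue_servo, bracket, hub, paint_pan below 0.3 rad/s); the robot touches nothing.
It fails at once if the cup or the joystick is shifted by more than 20 mm (distance of any of cup, joystick from where it was at the start of the episode above 0.02 m).
It fails at once if a piece is dropped or thrown: it moves faster than 0.7 m/s (a fall of about 25 mm) while not touched by the fingers ((linear speed of black_servo above 0.7 m/s and contact force between the fingers and black_servo below 0.001 N) or (linear speed of blue_servo above 0.7 m/s and contact force between the fingers and blue_servo below 0.001 N) or (linear speed of bracket above 0.7 m/s and contact force between the fingers and bracket below 0.001 N) or (linear speed of hub above 0.7 m/s and contact force between the fingers and hub below 0.001 N) or (linear speed of paint_pan above 0.7 m/s and contact force between the fingers and paint_pan below 0.001 N)).
It also fails if it takes over 102 s, if anything falls off the work surface, if the arm or the gripper's body presses on something with over 40 N, if the wrist force passes 120 N, or if a joint passes its speed limit or range.

## Working session

There is one attempt and no reset: what is moved stays moved. The work goes in short steps, Python scripts to look and compute and a tool call to move; the robot and the scene stay as the last step left them, time stands still between calls to the robot, and variables do not carry over. Pictures are saved under pics/ and viewed, at most 14 in all, crops included, and the job is handed in when it is done.

Besides the shell and the picture viewer there is one more tool, called after "Emit:" as name(argument=value, ...), one argument or row to a line, values as JSON. arm_command: Moves the arm, as the interface text tells. Its arguments: {"type":"object","properties":{"motion":{"type":"array"},"squeeze":{"type":"number"}},"required":["motion"]}

```bash
mkdir -p pics
cat > h.py <<'E'
import numpy as np, cv2
from workcell import arm, eyes
def snap(cam,name):
    c=eyes.get_calibration(cam); im=eyes.read_camera(cam)
    cv2.imwrite(f'pics/{name}.png',im[:,:,::-1]); np.save(f'pics/{name}.npy',c,allow_pickle=True); return im,c
def load(name): return cv2.imread(f'pics/{name}.png'), np.load(f'pics/{name}.npy',allow_pickle=True).item()
def world(c,u,v,z):
    R=np.array(c['attitude']);o=np.array(c['origin'])
    d=R@np.array([(u-c['cx'])/c['fx'],(v-c['cy'])/c['fy'],1]); return o+d*(z-o[2])/d[2]
def pix(c,p):
    q=np.array(c['attitude']).T@(np.array(p)-c['origin']); return q[0]/q[2]*c['fx']+c['cx'],q[1]/q[2]*c['fy']+c['cy']
E
python3 - <<'E'
from h import *
o=arm.get_obs(); print(o['time'],o['eef_pos'],np.round(o['ee_rot'],3).tolist(),o['width'],arm.hold_point_z)
for n in('top','side'):
    im,c=snap(n,n+'0'); print(n,c)
E
```

```text
0.0 [ 195.28405637 -645.36826421  229.9648019 ] [[0.957, 0.29, -0.001], [0.29, -0.957, 0.002], [0.0, -0.002, -1.0]] 85.36266876576525 18.700000000000003
top {'fx': 380.5414854727209, 'fy': 380.5414854727209, 'cx': 318.41894869290905, 'cy': 192.23942351493736, 'origin': array([377.46756452,   9.11309691, 985.18335341]), 'attitude': array([[-0.02356091, -0.99290056,  0.11659055],
       [-0.99955598,  0.02126839, -0.02086838],
       [ 0.01824053, -0.11703046, -0.9929608 ]])}
side {'fx': 361.13059953363376, 'fy': 361.13059953363376, 'cx': 316.0667823804449, 'cy': 192.41289554384883, 'origin': array([170.16258768, 626.11110995, 613.40879379]), 'attitude': array([[-0.88523933, -0.30882775,  0.34781712],
       [-0.4648607 ,  0.56169362, -0.68440106],
       [ 0.01599538, -0.76754525, -0.64079517]])}
```

View pics/top0.png

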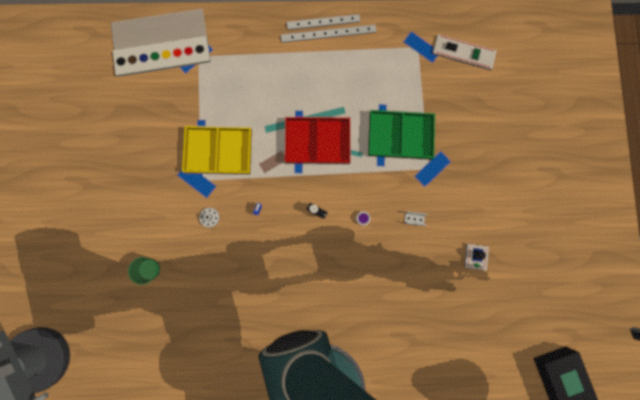

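View pics/side0.png

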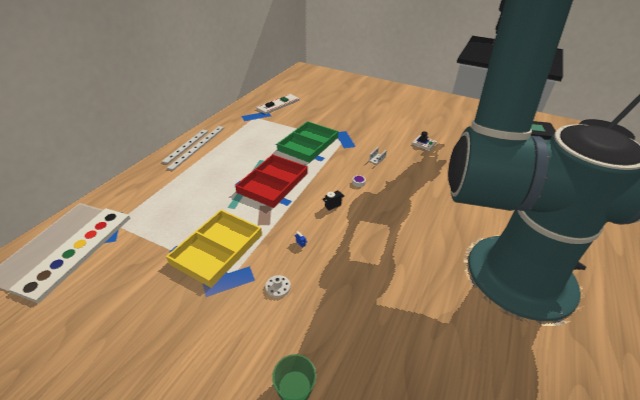

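Top view: hub (208,217), blue servo (257,209), black servo (316,210), pan (363,218), bracket (415,218), joystick (477,256), cup (144,270); trays yellow (217,150), red (318,140), green (402,135).

Run:
```python
from h import *
im,c=load('top0')
for n,u,v,z in [('hub',208,217,8),('blue',257,209,24),('black',316,210,37),('pan',363,218,14),('brk',415,218,13),('joy',477,257,10),('cup',144,270,30)]:
    print(n,np.round(world(c,u,v,z)))
hsv=cv2.cvtColor(im,cv2.COLOR_BGR2HSV)
for n,lo,hi,box in [('yel',(20,120,60),(35,255,255),(170,110,270,185)),('red',(0,150,60),(8,255,255),(270,105,360,175)),('red2',(170,150,50),(180,255,255),(270,105,360,175)),('grn',(50,120,30),(85,255,255),(360,100,445,170))]:
    x0,y0,x1,y1=box; m=cv2.inRange(hsv[y0:y1,x0:x1],lo,hi)
    m=cv2.morphologyEx(m,cv2.MORPH_OPEN,np.ones((3,3)))
    p=np.argwhere(m>0)
    if len(p)<50: print(n,len(p));continue
    w=np.array([world(c,b+x0,a+y0,25)[:2] for a,b in p],np.float32); r=cv2.minAreaRect(w); print(n,r,len(p))
crop=cv2.resize(im[180:280,170:500],None,fx=2.4,fy=2.4,interpolation=cv2.INTER_CUBIC);cv2.imwrite('pics/crop0.png',crop)
```

```text
hub [435. 272.   8.]
blue [451. 145.  24.]
black [444.  -4.  37.]
pan [ 423. -124.   14.]
brk [ 420. -257.   13.]
joy [ 317. -412.   10.]
cup [307. 421.  30.]
yel ((606.9557495117188, 248.1300048828125), (176.00314331054688, 123.0789794921875), 87.16270446777344) 3203
red ((626.6080932617188, -9.940101623535156), (168.3080291748047, 116.49030303955078), 88.85787963867188) 2742
red2 0
grn ((637.9114379882812, -230.07916259765625), (167.17063903808594, 118.38155364990234), 85.58358764648438) 2826
```

View pics/crop0.png

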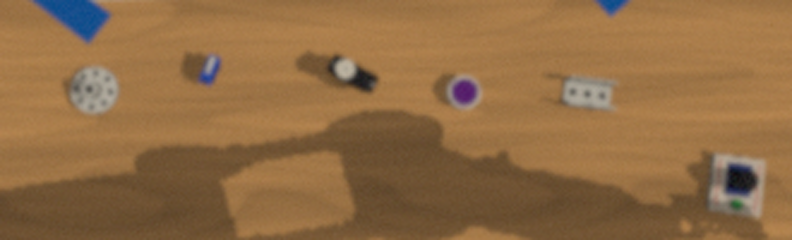

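```bash
cat >> h.py <<'E'
from scipy.spatial.transform import Rotation as Ro
def tilt(): 
    R=np.array(arm.get_obs()['ee_rot']); return R
def plan(legs):
    """legs: list of (xyz target or None, psi, nrows); prints rows of offset, rz. psi = heading of tool x"""
    o=arm.get_obs(); p=np.array(o['eef_pos']); R=np.array(o['ee_rot']); ps=np.arctan2(R[1,0],R[0,0])
    print('t %.2f'%o['time'],'at',np.round(p,1),'psi %.3f'%ps,'z',np.round(R[:,2],3),'w %.1f'%o['width'])
    for t,q,n in legs:
        t=np.array(t,float); d=(t-p)/n; dq=(q-ps)/n
        for i in range(n):
            X=np.array([np.cos(ps),np.sin(ps),0]);Y=np.array([np.sin(ps),-np.cos(ps),0])
            print(np.round([d@X,d@Y,-d[2]],1).tolist(),round(-dq,3)); ps+=dq
        p=t
E
python3 - <<'E'
from h import *
plan([((405,-257,200),1.5,10)])
E
```

```text
t 0.10 at [ 195.3 -645.4  230.1] psi 0.294 z [-0.001  0.002 -1.   ] w 85.2
[31.3, -31.1, 3.0] -0.121
[34.8, -27.1, 3.0] -0.121
[37.8, -22.7, 3.0] -0.121
[40.3, -18.0, 3.0] -0.121
[42.2, -13.0, 3.0] -0.121
[43.4, -7.9, 3.0] -0.121
[44.1, -2.6, 3.0] -0.121
[44.1, 2.8, 3.0] -0.121
[43.4, 8.0, 3.0] -0.121
[42.1, 13.2, 3.0] -0.121
```

Emit:
arm_command(
  motion=[
    {"offset": [31,-31,3],"delta_rot": [0,0,-0.12],"jaw": -1},
    {"offset": [35,-27,3],"delta_rot": [0,0,-0.12],"jaw": -1},
    {"offset": [38,-23,3],"delta_rot": [0,0,-0.12],"jaw": -1},
    {"offset": [40,-18,3],"delta_rot": [0,0,-0.12],"jaw": -1},
    {"offset": [42,-13,3],"delta_rot": [0,0,-0.12],"jaw": -1},
    {"offset": [43,-8,3],"delta_rot": [0,0,-0.12],"jaw": -1},
    {"offset": [44,-3,3],"delta_rot": [0,0,-0.12],"jaw": -1},
    {"offset": [44,3,3],"delta_rot": [0,0,-0.12],"jaw": -1},
    {"offset": [43,8,3],"delta_rot": [0,0,-0.12],"jaw": -1},
    {"offset": [42,13,3],"delta_rot": [0,0,-0.12],"jaw": -1},
  ],
)

```text
time: 1.1
eef_pos: [405.1, -257.4, 200.9]
ee_rot: [[0.072, 0.997, -0.0], [0.997, -0.072, 0.0], [0.0, -0.0, -1.0]]
ft_force: [0.7, -0.8, -0.7]
width: 85.5
grasp_force: 0.0
```

Run:
```python
from h import *
o=arm.get_obs(); print(o['time'],o['eef_pos'],np.round(o['ee_rot'],3).tolist())
im,c=snap('wrist','w1'); print(c['fx'],c['origin'],np.round(c['attitude'],3).tolist()); print(pix(c,[420,-257,13]))
```

```text
1.1 [ 405.09395062 -257.35152432  200.85810659] [[0.072, 0.997, -0.0], [0.997, -0.072, 0.0], [0.0, -0.0, -1.0]]
291.2729262911695 [ 410.6614804  -178.77527182  343.31341954] [[0.997, -0.069, -0.023], [-0.073, -0.95, -0.305], [-0.001, 0.305, -0.952]]
(np.float64(334.33493867395424), np.float64(177.24408586288027))
```

View pics/w1.png

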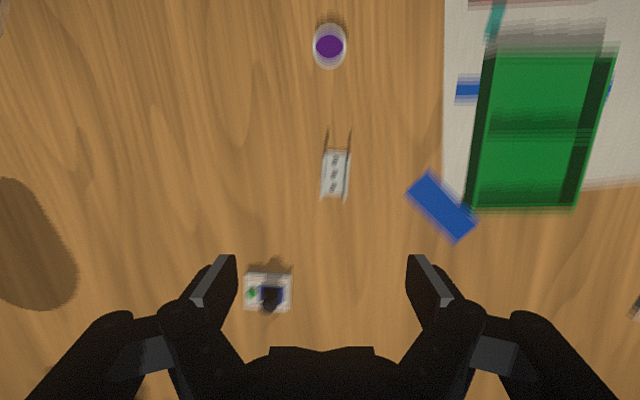

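Wrist view: bracket about (335,170), pan (329,45), green tray right, joystick (268,292).

Run:
```python
from h import *
im,c=load('w1')
cv2.imwrite('pics/w1c.png',cv2.resize(im[115:215,290:390],None,fx=6,fy=6,interpolation=cv2.INTER_CUBIC))
hsv=cv2.cvtColor(im,cv2.COLOR_BGR2HSV)
def rect(box,f,z):
    x0,y0,x1,y1=box;m=f(hsv[y0:y1,x0:x1]).astype(np.uint8)
    n,l,s,ce=cv2.connectedComponentsWithStats(m);k=1+np.argmax(s[1:,4])
    w=np.array([world(c,b+x0,a+y0,z)[:2] for a,b in np.argwhere(l==k)],np.float32)
    print(s[k],ce[k]+[x0,y0],cv2.minAreaRect(w),w.mean(0))
rect((290,115,390,215),lambda h:(h[:,:,1]<70),13)
rect((300,10,360,80),lambda h:(h[:,:,0]>115)&(h[:,:,0]<160)&(h[:,:,1]>80),14)
rect((300,10,360,80),lambda h:(h[:,:,0]>110)|(h[:,:,1]<70),10)
```

```text
[  30   36   30   50 1191] [334.59865659 173.64651553] ((420.2582702636719, -255.6378631591797), (57.303768157958984, 31.828569412231445), 83.01471710205078) [ 420.53247 -252.97029]
[ 16  25  27  23 475] [329.00421053  45.92      ] ((422.59228515625, -120.3995132446289), (20.02780532836914, 26.425003051757812), 85.83293151855469) [ 422.59198  -120.250755]
[  12   15   35   42 1144] [328.94493007  45.57692308] ((422.72314453125, -119.48756408691406), (37.75229263305664, 34.93592834472656), 85.8316879272461) [ 422.6909  -119.28616]
```

View pics/w1c.png

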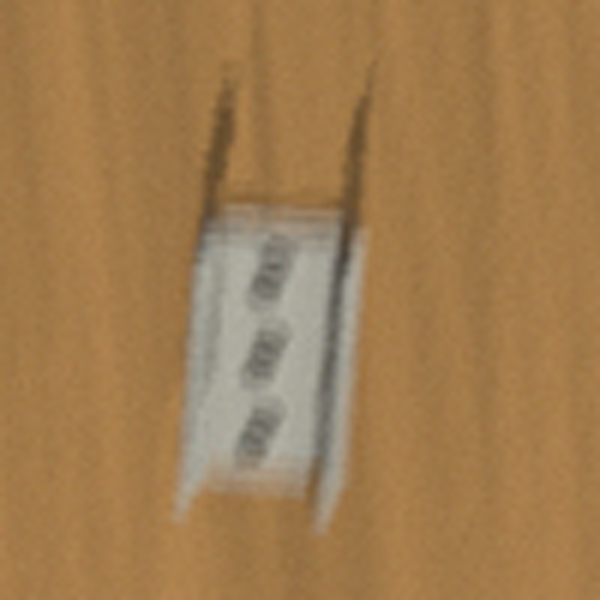

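Emit:
arm_command(
  motion=[
    {"offset": [1,8,38],"delta_rot": [0,0,0.025],"jaw": -0.4},
    {"offset": [0,7,38],"delta_rot": [0,0,0.025],"jaw": -0.4},
    {"offset": [0,0,38],"delta_rot": [0,0,0],"jaw": -0.4},
    {"offset": [0,0,36],"delta_rot": [0,0,0],"jaw": -0.4},
    {"offset": [0,0,30],"delta_rot": [0,0,0],"jaw": -0.4},
    {"offset": [0,0,17],"delta_rot": [0,0,0],"jaw": -0.4},
    {"offset": [0,0,0],"delta_rot": [0,0,0],"jaw": -0.4},
    {"offset": [0,0,0],"delta_rot": [0,0,0],"jaw": 1},
    {"offset": [0,0,0],"delta_rot": [0,0,0],"jaw": 1},
    {"offset": [0,0,0],"delta_rot": [0,0,0],"jaw": 1},
  ],
  squeeze=35,
)

```text
time: 2.15
eef_pos: [421.3, -260.6, 6.0]
ee_rot: [[0.127, 0.992, 0.003], [0.992, -0.127, -0.002], [-0.002, 0.003, -1.0]]
ft_force: [-0.3, -0.1, -0.3]
width: 29.2
grasp_force: 35.1
```

Run:
```python
from h import *
o=arm.get_obs();plan([(np.array(o['eef_pos'])+[0,0,90],1.445,3),((605,207,90),1.51,11)])
```

```text
t 2.15 at [ 421.3 -260.6    6. ] psi 1.444 z [ 0.003 -0.002 -1.   ] w 29.2
[0.0, 0.0, -30.0] -0.0
[0.0, 0.0, -30.0] -0.0
[0.0, 0.0, -30.0] -0.0
[44.3, 11.2, 0.5] -0.006
[44.2, 11.5, 0.5] -0.006
[44.1, 11.8, 0.5] -0.006
[44.1, 12.0, 0.5] -0.006
[44.0, 12.3, 0.5] -0.006
[43.9, 12.5, 0.5] -0.006
[43.8, 12.8, 0.5] -0.006
[43.8, 13.1, 0.5] -0.006
[43.7, 13.3, 0.5] -0.006
[43.6, 13.6, 0.5] -0.006
[43.5, 13.8, 0.5] -0.006
```

Emit:
arm_command(
  motion=[
    {"offset": [0,0,-25],"delta_rot": [0,0,0],"jaw": 1},
    {"offset": [0,0,-30],"delta_rot": [0,0,0],"jaw": 1},
    {"offset": [0,0,-30],"delta_rot": [0,0,0],"jaw": 1},
    {"offset": [30,8,-5],"delta_rot": [0,0,0],"jaw": 1},
    {"offset": [44,12,0],"delta_rot": [0,0,-0.01],"jaw": 1},
    {"offset": [44,12,0],"delta_rot": [0,0,-0.01],"jaw": 1},
    {"offset": [44,12,0],"delta_rot": [0,0,-0.01],"jaw": 1},
    {"offset": [44,12,0],"delta_rot": [0,0,-0.01],"jaw": 1},
    {"offset": [44,12,0],"delta_rot": [0,0,-0.01],"jaw": 1},
    {"offset": [44,13,0],"delta_rot": [0,0,-0.01],"jaw": 1},
  ],
)

```text
time: 3.15
eef_pos: [532.1, 26.3, 95.7]
ee_rot: [[0.066, 0.998, 0.003], [0.998, -0.066, -0.0], [0.0, 0.003, -1.0]]
ft_force: [0.3, -0.3, -0.5]
width: 29.5
grasp_force: 35.1
```

Run:
```python
from h import *
plan([((605,207,90),1.51,5),((605,207,10.5),1.51,1)])
```

```text
t 3.15 at [532.1  26.3  95.7] psi 1.504 z [ 0.003 -0.    -1.   ] w 29.5
[37.0, 12.1, 1.1] -0.001
[37.0, 12.2, 1.1] -0.001
[37.0, 12.2, 1.1] -0.001
[37.0, 12.3, 1.1] -0.001
[37.0, 12.3, 1.1] -0.001
[0.0, 0.0, 79.5] -0.0
```

Emit:
arm_command(
  motion=[
    {"offset": [40,13,0],"delta_rot": [0,0,0],"jaw": 1},
    {"offset": [40,13,0],"delta_rot": [0,0,0],"jaw": 1},
    {"offset": [38,12,0],"delta_rot": [0,0,0],"jaw": 1},
    {"offset": [35,12,0],"delta_rot": [0,0,0],"jaw": 1},
    {"offset": [27,9,0],"delta_rot": [0,0,0],"jaw": 1},
    {"offset": [2,1,15],"delta_rot": [0,0,0],"jaw": 1},
    {"offset": [0,0,25],"delta_rot": [0,0,0],"jaw": 1},
    {"offset": [0,0,20],"delta_rot": [0,0,0],"jaw": 1},
    {"offset": [0,0,10],"delta_rot": [0,0,0],"jaw": 1},
    {"offset": [0,0,0],"delta_rot": [0,0,0],"jaw": 1},
  ],
)

```text
time: 4.15
eef_pos: [601.3, 200.9, 22.4]
ee_rot: [[0.067, 0.998, -0.004], [0.998, -0.067, -0.001], [-0.001, -0.004, -1.0]]
ft_force: [0.5, 0.7, -0.7]
width: 29.4
grasp_force: 35.1
```

Emit:
arm_command(
  motion=[
    {"offset": [5,4,0],"delta_rot": [0,0,0],"jaw": 1},
    {"offset": [0,0,6],"delta_rot": [0,0,0],"jaw": 1},
    {"offset": [0,0,4],"delta_rot": [0,0,0],"jaw": 1},
    {"offset": [0,0,2],"delta_rot": [0,0,0],"jaw": 1},
    {"offset": [0,0,0],"delta_rot": [0,0,0],"jaw": 1},
    {"offset": [0,0,0],"delta_rot": [0,0,0],"jaw": 1},
    {"offset": [0,0,0],"delta_rot": [0,0,0],"jaw": 1},
    {"offset": [0,0,0],"delta_rot": [0,0,0],"jaw": 1},
    {"offset": [0,0,0],"delta_rot": [0,0,0],"jaw": 1},
    {"offset": [0,0,0],"delta_rot": [0,0,0],"jaw": 1},
  ],
)

```text
time: 5.15
eef_pos: [607.5, 206.8, 12.4]
ee_rot: [[0.067, 0.998, 0.0], [0.998, -0.067, 0.0], [0.0, 0.0, -1.0]]
ft_force: [-0.4, -0.5, -0.7]
width: 29.0
grasp_force: 35.1
```

Emit:
arm_command(
  motion=[
    {"offset": [0,0,1],"delta_rot": [0,0,0],"jaw": 1},
    {"offset": [0,0,1],"delta_rot": [0,0,0],"jaw": 1},
    {"offset": [0,0,0],"delta_rot": [0,0,0],"jaw": 1},
    {"offset": [0,0,0],"delta_rot": [0,0,0],"jaw": 0},
    {"offset": [0,0,0],"delta_rot": [0,0,0],"jaw": 0},
    {"offset": [0,0,0],"delta_rot": [0,0,0],"jaw": 0},
    {"offset": [0,0,-15],"delta_rot": [0,0,0],"jaw": 0},
    {"offset": [0,0,-40],"delta_rot": [0,0,0],"jaw": 0},
    {"offset": [0,0,-50],"delta_rot": [0,0,0],"jaw": -0.5},
    {"offset": [0,0,-50],"delta_rot": [0,0,0],"jaw": -0.5},
  ],
)

```text
time: 6.15
eef_pos: [607.0, 206.6, 167.5]
ee_rot: [[0.067, 0.998, -0.001], [0.998, -0.067, -0.0], [-0.0, -0.001, -1.0]]
ft_force: [1.6, 0.1, 0.3]
width: 64.6
grasp_force: 0.0
```

Run:
```python
from h import *
plan([((430,180,190),1.51,9)])
```

```text
t 6.15 at [607.  206.6 167.5] psi 1.504 z [-0.001 -0.    -1.   ] w 64.6
[-4.3, -19.4, -2.5] -0.001
[-4.3, -19.4, -2.5] -0.001
[-4.2, -19.4, -2.5] -0.001
[-4.2, -19.4, -2.5] -0.001
[-4.2, -19.4, -2.5] -0.001
[-4.2, -19.4, -2.5] -0.001
[-4.2, -19.4, -2.5] -0.001
[-4.2, -19.4, -2.5] -0.001
[-4.2, -19.4, -2.5] -0.001
```

Emit:
arm_command(
  motion=[
    {"offset": [-12,-22,-4],"delta_rot": [0,0,0],"jaw": -0.5},
    {"offset": [-12,-22,-4],"delta_rot": [0,0,0],"jaw": -0.5},
    {"offset": [-12,-22,-4],"delta_rot": [0,0,0],"jaw": -0.5},
    {"offset": [-12,-22,-4],"delta_rot": [0,0,0],"jaw": -0.5},
    {"offset": [-12,-22,-4],"delta_rot": [0,0,0],"jaw": -0.5},
    {"offset": [-12,-22,-4],"delta_rot": [0,0,0],"jaw": -0.5},
    {"offset": [-12,-22,-4],"delta_rot": [0,0,0],"jaw": -0.5},
    {"offset": [-12,-20,-4],"delta_rot": [0,0,0],"jaw": -0.5},
    {"offset": [0,0,0],"delta_rot": [0,0,0],"jaw": -0.5},
    {"offset": [0,0,0],"delta_rot": [0,0,0],"jaw": -0.5},
  ],
)

```text
time: 7.15
eef_pos: [428.1, 122.8, 198.5]
ee_rot: [[0.067, 0.998, 0.003], [0.998, -0.067, 0.001], [0.001, 0.003, -1.0]]
ft_force: [0.1, -0.0, 0.2]
width: 64.1
grasp_force: 0.0
```

Run:
```python
from h import *
o=arm.get_obs(); print(o['time'],o['eef_pos'])
im,c=snap('wrist','w2'); print(pix(c,[435,272,8]),pix(c,[451,145,24]),pix(c,[606,207,4]))
```

```text
7.15 [428.07705358 122.77033793 198.53745332]
(np.float64(317.8891988413165), np.float64(34.40588592376923)) (np.float64(340.5867279480279), np.float64(160.23046750791366)) (np.float64(479.34195379038874), np.float64(90.70412845416321))
```

View pics/w2.png

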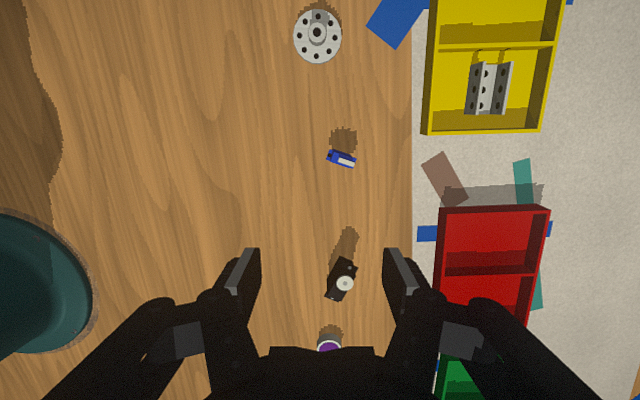

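The bracket stands flat in the near-side yellow bay (489,88). Hub (317,35), blue servo (342,159) with its long side nearly across the image, black servo (341,280) with its long axis tilted.

Run:
```python
from h import *
im,c=load('w2')
a=cv2.resize(im[135:185,310:370],None,fx=6.5,fy=6.5,interpolation=cv2.INTER_CUBIC);b=cv2.resize(im[245:310,310:370],None,fx=6.5,fy=6.5,interpolation=cv2.INTER_CUBIC)
b=np.vstack([b,np.zeros((max(0,a.shape[0]-b.shape[0]),b.shape[1],3),np.uint8)]);a=np.vstack([a,np.zeros((b.shape[0]-a.shape[0],a.shape[1],3),np.uint8)])
cv2.imwrite('pics/w2c.png',np.hstack([a,b]))
hsv=cv2.cvtColor(im,cv2.COLOR_BGR2HSV)
def rect(box,f,z):
    x0,y0,x1,y1=box;m=f(hsv[y0:y1,x0:x1]).astype(np.uint8)
    n,l,s,ce=cv2.connectedComponentsWithStats(m);k=1+np.argmax(s[1:,4])
    w=np.array([world(c,b+x0,a+y0,z)[:2] for a,b in np.argwhere(l==k)],np.float32)
    print(s[k],ce[k]+[x0,y0],cv2.minAreaRect(w),w.mean(0))
rect((280,0,355,75),lambda h:(h[:,:,1]<60),8)
rect((315,135,370,180),lambda h:(h[:,:,0]>105)&(h[:,:,0]<135)&(h[:,:,1]>120)|(h[:,:,1]<60),20)
rect((315,250,365,310),lambda h:(h[:,:,1]<60)&(h[:,:,2]>130),43)
```

```text
[  13    9   49   55 1949] [316.85787583  36.06516162] ((433.9369812011719, 270.0156555175781), (48.839290618896484, 48.91340255737305), 86.1463851928711) [433.83725 270.4147 ]
[ 11  14  31  20 315] [340.9968254  158.38730159] ((451.83953857421875, 146.6709442138672), (14.633906364440918, 32.37650680541992), 67.61666870117188) [451.79608 146.28459]
[ 22  26  16  15 198] [344.55555556 282.87878788] ((447.65582275390625, 2.316409111022949), (19.203292846679688, 17.785797119140625), 87.07467651367188) [447.69818     2.5361435]
```

View pics/w2c.png

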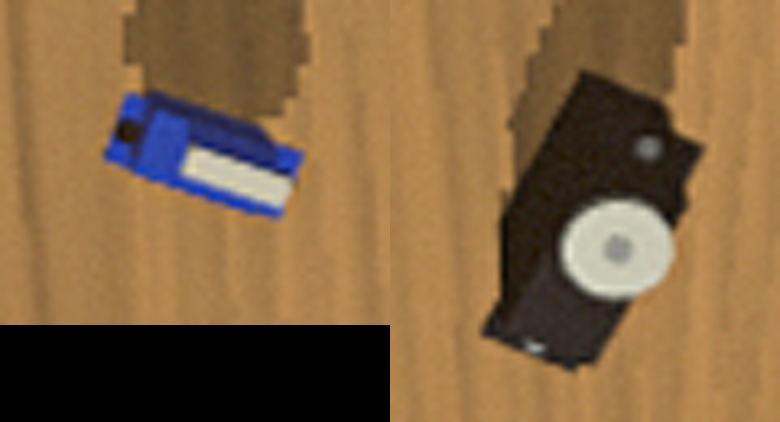

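Emit:
arm_command(
  motion=[
    {"offset": [37,-1,20],"delta_rot": [0,0,0],"jaw": -0.3},
    {"offset": [37,-1,20],"delta_rot": [0,0,0],"jaw": -0.3},
    {"offset": [37,-1,20],"delta_rot": [0,0,0],"jaw": -0.3},
    {"offset": [37,-1,20],"delta_rot": [0,0,0],"jaw": -0.3},
    {"offset": [0,0,38],"delta_rot": [0,0,0],"jaw": -0.3},
    {"offset": [0,0,30],"delta_rot": [0,0,0],"jaw": -0.3},
    {"offset": [0,0,18],"delta_rot": [0,0,0],"jaw": -0.3},
    {"offset": [0,0,9],"delta_rot": [0,0,0],"jaw": -0.3},
    {"offset": [0,0,0],"delta_rot": [0,0,0],"jaw": -0.3},
    {"offset": [0,0,0],"delta_rot": [0,0,0],"jaw": -0.3},
  ],
)

```text
time: 8.2
eef_pos: [434.4, 271.1, 22.9]
ee_rot: [[0.067, 0.998, 0.001], [0.998, -0.067, 0.001], [0.001, 0.001, -1.0]]
ft_force: [-0.3, 0.1, 0.9]
width: 55.4
grasp_force: 0.0
```

Run:
```python
from h import *
im,c=load('w2')
A=[world(c,310+(x-390)/6.5,245+y/6.5,29.5) for x,y in((580,370),(703,148),(483,333))]
print(np.round(A,1)); d=A[1]-A[0]; print(np.linalg.norm(d),np.arctan2(d[1],d[0]),np.linalg.norm(A[2]-A[0]), (A[1]+A[2])/2)
```

```text
[[440.5 -33.7  29.5]
 [465.7  13.6  29.5]
 [422.2 -24.   29.5]]
53.619085270833466 1.0798264939104498 20.697991936722822 [443.96638302  -5.22593841  29.5       ]
```

Emit:
arm_command(
  motion=[
    {"offset": [0,0,7],"delta_rot": [0,0,0],"jaw": -0.3},
    {"offset": [0,0,4],"delta_rot": [0,0,0],"jaw": -0.3},
    {"offset": [0,0,0],"delta_rot": [0,0,0],"jaw": 1},
    {"offset": [0,0,0],"delta_rot": [0,0,0],"jaw": 1},
    {"offset": [0,0,0],"delta_rot": [0,0,0],"jaw": 1},
    {"offset": [0,0,0],"delta_rot": [0,0,0],"jaw": 1},
    {"offset": [0,0,0],"delta_rot": [0,0,0],"jaw": 1},
    {"offset": [0,0,0],"delta_rot": [0,0,0],"jaw": 1},
    {"offset": [0,0,0],"delta_rot": [0,0,0],"jaw": 1},
    {"offset": [0,0,0],"delta_rot": [0,0,0],"jaw": 1},
  ],
  squeeze=45,
)

```text
time: 9.2
eef_pos: [433.7, 270.7, 11.7]
ee_rot: [[0.067, 0.998, 0.001], [0.998, -0.067, 0.0], [0.0, 0.001, -1.0]]
ft_force: [-1.5, -0.9, 6.6]
width: 15.8
grasp_force: 44.2
```

Emit:
arm_command(
  motion=[
    {"offset": [0,0,0],"delta_rot": [0,0,0],"jaw": 0.2},
    {"offset": [0,0,0],"delta_rot": [0,0,0],"jaw": 0.2},
    {"offset": [0,0,-3],"delta_rot": [0,0,0],"jaw": 0.2},
    {"offset": [0,0,0],"delta_rot": [0,0,0],"jaw": 0.2},
    {"offset": [0,0,0],"delta_rot": [0,0,0],"jaw": 1},
    {"offset": [0,0,0],"delta_rot": [0,0,0],"jaw": 1},
    {"offset": [0,0,0],"delta_rot": [0,0,0],"jaw": 1},
    {"offset": [0,0,0],"delta_rot": [0,0,0],"jaw": 1},
    {"offset": [0,0,0],"delta_rot": [0,0,0],"jaw": 1},
    {"offset": [0,0,0],"delta_rot": [0,0,0],"jaw": 1},
  ],
  squeeze=40,
)

```text
time: 10.2
eef_pos: [433.5, 270.6, 14.5]
ee_rot: [[0.067, 0.998, 0.0], [0.998, -0.067, 0.0], [0.0, 0.0, -1.0]]
ft_force: [-1.4, -0.6, 3.5]
width: 15.5
grasp_force: 39.1
```

Run:
```python
from h import *
for k in('wrist','side'): im,c=snap(k,'hub_'+k)
a,b=load('hub_wrist')[0][120:370,200:440],load('hub_side')[0][180:340,180:340]
cv2.imwrite('pics/hub.png',np.hstack([cv2.resize(a,(384,400)),cv2.resize(b,(400,400))]))
print(pix(load('hub_wrist')[1],[434,271,26]))
```

```text
(np.float64(322.66761941515193), np.float64(268.5884241871822))
```

View pics/hub.png

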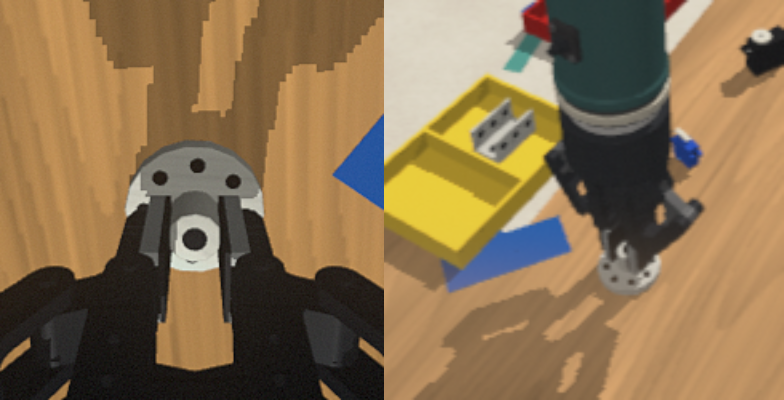

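The hub's collar is between the pads, flat and in both views; ready to lift.

Emit:
arm_command(
  motion=[
    {"offset": [0,0,-15],"delta_rot": [0,0,0],"jaw": 1},
    {"offset": [0,0,-25],"delta_rot": [0,0,0],"jaw": 1},
    {"offset": [0,0,-25],"delta_rot": [0,0,0],"jaw": 1},
    {"offset": [4,25,0],"delta_rot": [0,0,0],"jaw": 1},
    {"offset": [6,32,0],"delta_rot": [0,0,0],"jaw": 1},
    {"offset": [6,36,0],"delta_rot": [0,0,0],"jaw": 1},
    {"offset": [6,36,0],"delta_rot": [0,0,0],"jaw": 1},
    {"offset": [6,30,0],"delta_rot": [0,0,0],"jaw": 1},
    {"offset": [3,14,0],"delta_rot": [0,0,0],"jaw": 1},
    {"offset": [0,0,0],"delta_rot": [0,0,0],"jaw": 1},
  ],
)

```text
time: 11.3
eef_pos: [609.9, 289.8, 78.5]
ee_rot: [[0.068, 0.998, 0.001], [0.998, -0.068, 0.0], [0.0, 0.001, -1.0]]
ft_force: [-0.1, 0.2, -1.1]
width: 16.0
grasp_force: 39.1
```

Down 60 mm to z ≈ 18.5.

Emit:
arm_command(
  motion=[
    {"offset": [0,0,15],"delta_rot": [0,0,0],"jaw": 1},
    {"offset": [0,0,18],"delta_rot": [0,0,0],"jaw": 1},
    {"offset": [0,0,12],"delta_rot": [0,0,0],"jaw": 1},
    {"offset": [0,0,7],"delta_rot": [0,0,0],"jaw": 1},
    {"offset": [0,0,3],"delta_rot": [0,0,0],"jaw": 1},
    {"offset": [0,0,1],"delta_rot": [0,0,0],"jaw": 1},
    {"offset": [0,0,0],"delta_rot": [0,0,0],"jaw": 1},
    {"offset": [0,0,0],"delta_rot": [0,0,0],"jaw": 1},
    {"offset": [0,0,0],"delta_rot": [0,0,0],"jaw": 1},
    {"offset": [0,0,0],"delta_rot": [0,0,0],"jaw": 1},
  ],
)

```text
time: 12.3
eef_pos: [608.5, 290.0, 23.9]
ee_rot: [[0.067, 0.998, 0.001], [0.998, -0.067, 0.0], [0.0, 0.001, -1.0]]
ft_force: [0.2, 0.5, -1.1]
width: 16.0
grasp_force: 39.1
```

Emit:
arm_command(
  motion=[
    {"offset": [0,0,3],"delta_rot": [0,0,0],"jaw": 1},
    {"offset": [0,0,2],"delta_rot": [0,0,0],"jaw": 1},
    {"offset": [0,0,0],"delta_rot": [0,0,0],"jaw": 1},
    {"offset": [0,0,0],"delta_rot": [0,0,0],"jaw": 1},
    {"offset": [0,0,0],"delta_rot": [0,0,0],"jaw": 0.2},
    {"offset": [0,0,0],"delta_rot": [0,0,0],"jaw": 0.2},
    {"offset": [0,0,0],"delta_rot": [0,0,0],"jaw": 0.2},
    {"offset": [0,0,-15],"delta_rot": [0,0,0],"jaw": 0.2},
    {"offset": [0,0,-40],"delta_rot": [0,0,0],"jaw": 0.2},
    {"offset": [0,0,-40],"delta_rot": [0,0,0],"jaw": 0},
  ],
)

```text
time: 13.3
eef_pos: [607.1, 289.5, 113.8]
ee_rot: [[0.067, 0.998, -0.002], [0.998, -0.067, -0.001], [-0.001, -0.002, -1.0]]
ft_force: [0.5, 0.3, -0.0]
width: 42.8
grasp_force: 0.0
```

Run:
```python
from h import *
plan([((451.5,146,80),2.7,9)])
```

```text
t 13.30 at [607.1 289.5 113.8] psi 1.504 z [-0.002 -0.001 -1.   ] w 42.8
[-17.1, -16.2, 3.8] -0.133
[-14.8, -18.3, 3.8] -0.133
[-12.2, -20.1, 3.8] -0.133
[-9.4, -21.5, 3.8] -0.133
[-6.5, -22.6, 3.8] -0.133
[-3.4, -23.3, 3.8] -0.133
[-0.3, -23.5, 3.8] -0.133
[2.8, -23.4, 3.8] -0.133
[5.9, -22.8, 3.8] -0.133
```

Emit:
arm_command(
  motion=[
    {"offset": [-17,-16,4],"delta_rot": [0,0,-0.14],"jaw": 0},
    {"offset": [-15,-18,4],"delta_rot": [0,0,-0.14],"jaw": 0},
    {"offset": [-12,-20,4],"delta_rot": [0,0,-0.14],"jaw": 0},
    {"offset": [-9,-22,4],"delta_rot": [0,0,-0.14],"jaw": 0},
    {"offset": [-6,-23,4],"delta_rot": [0,0,-0.14],"jaw": 0},
    {"offset": [-3,-23,4],"delta_rot": [0,0,-0.14],"jaw": 0},
    {"offset": [0,-23,4],"delta_rot": [0,0,-0.14],"jaw": 0},
    {"offset": [3,-23,4],"delta_rot": [0,0,-0.14],"jaw": 0},
    {"offset": [6,-22,4],"delta_rot": [0,0,-0.13],"jaw": 0},
    {"offset": [0,0,0],"delta_rot": [0,0,0],"jaw": 0},
  ],
)

```text
time: 14.3
eef_pos: [453.8, 143.4, 77.1]
ee_rot: [[-0.926, 0.378, -0.002], [0.378, 0.926, -0.001], [0.002, -0.002, -1.0]]
ft_force: [-0.1, 0.3, -0.7]
width: 42.6
grasp_force: 0.0
```

Run:
```python
from h import *
plan([((451.5,146,3),2.75,1)])
```

```text
t 14.30 at [453.8 143.4  77.1] psi 2.754 z [-0.002 -0.001 -1.   ] w 42.6
[3.1, 1.5, 74.1] 0.004
```

Emit:
arm_command(
  motion=[
    {"offset": [3,2,15],"delta_rot": [0,0,0],"jaw": 0},
    {"offset": [0,0,20],"delta_rot": [0,0,0],"jaw": 0},
    {"offset": [0,0,20],"delta_rot": [0,0,0],"jaw": 0},
    {"offset": [0,0,12],"delta_rot": [0,0,0],"jaw": 0},
    {"offset": [0,0,6],"delta_rot": [0,0,0],"jaw": 0},
    {"offset": [0,0,0],"delta_rot": [0,0,0],"jaw": 0},
    {"offset": [0,0,0],"delta_rot": [0,0,0],"jaw": 1},
    {"offset": [0,0,0],"delta_rot": [0,0,0],"jaw": 1},
    {"offset": [0,0,0],"delta_rot": [0,0,0],"jaw": 1},
    {"offset": [0,0,0],"delta_rot": [0,0,0],"jaw": 1},
  ],
  squeeze=25,
)

```text
time: 15.3
eef_pos: [455.4, 148.2, 5.3]
ee_rot: [[-0.926, 0.378, 0.002], [0.378, 0.926, 0.001], [-0.002, 0.001, -1.0]]
ft_force: [-0.7, 0.2, 4.5]
width: 11.5
grasp_force: 28.4
```

Run:
```python
from h import *
o=arm.get_obs(); plan([(np.array(o['eef_pos'])+[0,0,70],2.754,1),((626,32,75),1.55,8)])
```

```text
t 15.30 at [455.4 148.2   5.3] psi 2.754 z [ 0.002  0.001 -1.   ] w 11.5
[0.0, 0.0, -70.0] -0.0
[-25.2, -5.4, 0.0] 0.15
[-25.8, -1.5, 0.0] 0.15
[-25.7, 2.3, 0.0] 0.15
[-25.1, 6.2, 0.0] 0.15
[-23.8, 9.9, 0.0] 0.15
[-22.1, 13.3, 0.0] 0.15
[-19.9, 16.5, 0.0] 0.15
[-17.2, 19.3, 0.0] 0.15
```

Emit:
arm_command(
  motion=[
    {"offset": [0,0,-30],"delta_rot": [0,0,0],"jaw": 1},
    {"offset": [0,0,-40],"delta_rot": [0,0,0],"jaw": 1},
    {"offset": [-25,-5,0],"delta_rot": [0,0,0.15],"jaw": 1},
    {"offset": [-26,-2,0],"delta_rot": [0,0,0.15],"jaw": 1},
    {"offset": [-26,2,0],"delta_rot": [0,0,0.15],"jaw": 1},
    {"offset": [-25,6,0],"delta_rot": [0,0,0.15],"jaw": 1},
    {"offset": [-24,10,0],"delta_rot": [0,0,0.15],"jaw": 1},
    {"offset": [-22,13,0],"delta_rot": [0,0,0.15],"jaw": 1},
    {"offset": [-20,17,0],"delta_rot": [0,0,0.15],"jaw": 1},
    {"offset": [-17,19,0],"delta_rot": [0,0,0.15],"jaw": 1},
  ],
)

```text
time: 16.3
eef_pos: [625.6, 30.7, 74.1]
ee_rot: [[0.023, 1.0, -0.0], [1.0, -0.023, 0.0], [0.0, -0.0, -1.0]]
ft_force: [0.5, 0.7, 0.1]
width: 11.6
grasp_force: 27.9
```

Run:
```python
from h import *
plan([((627,32,9.3),1.55,1)])
```

```text
t 16.30 at [625.6  30.7  74.1] psi 1.547 z [-0.  0. -1.] w 11.6
[1.3, 1.3, 64.8] -0.003
```

Emit:
arm_command(
  motion=[
    {"offset": [0,0,15],"delta_rot": [0,0,0],"jaw": 1},
    {"offset": [0,0,20],"delta_rot": [0,0,0],"jaw": 1},
    {"offset": [0,0,14],"delta_rot": [0,0,0],"jaw": 1},
    {"offset": [0,0,6],"delta_rot": [0,0,0],"jaw": 1},
    {"offset": [0,0,4],"delta_rot": [0,0,0],"jaw": 1},
    {"offset": [0,0,2],"delta_rot": [0,0,0],"jaw": 1},
    {"offset": [0,0,0],"delta_rot": [0,0,0],"jaw": 1},
    {"offset": [0,0,0],"delta_rot": [0,0,0],"jaw": 1},
    {"offset": [0,0,0],"delta_rot": [0,0,0],"jaw": 1},
    {"offset": [0,0,0],"delta_rot": [0,0,0],"jaw": 1},
  ],
)

```text
time: 17.3
eef_pos: [625.5, 31.5, 13.9]
ee_rot: [[0.017, 1.0, 0.001], [1.0, -0.017, 0.0], [0.0, 0.001, -1.0]]
ft_force: [-0.4, -0.5, -0.1]
width: 11.5
grasp_force: 27.9
```

Emit:
arm_command(
  motion=[
    {"offset": [0,0,3],"delta_rot": [0,0,0],"jaw": 1},
    {"offset": [0,0,1.5],"delta_rot": [0,0,0],"jaw": 1},
    {"offset": [0,0,0],"delta_rot": [0,0,0],"jaw": 1},
    {"offset": [0,0,0],"delta_rot": [0,0,0],"jaw": 1},
    {"offset": [0,0,0],"delta_rot": [0,0,0],"jaw": 0.3},
    {"offset": [0,0,0],"delta_rot": [0,0,0],"jaw": 0.3},
    {"offset": [0,0,0],"delta_rot": [0,0,0],"jaw": 0.3},
    {"offset": [0,0,-15],"delta_rot": [0,0,0],"jaw": 0.3},
    {"offset": [0,0,-40],"delta_rot": [0,0,0],"jaw": 0.2},
    {"offset": [0,0,-40],"delta_rot": [0,0,0],"jaw": 0},
  ],
)

```text
time: 18.3
eef_pos: [624.0, 31.4, 104.4]
ee_rot: [[0.017, 1.0, -0.003], [1.0, -0.017, -0.0], [-0.0, -0.003, -1.0]]
ft_force: [1.8, -0.4, -0.2]
width: 42.8
grasp_force: 0.0
```

Run:
```python
from h import *
plan([((444,-5.2,85),1.08,8)])
```

```text
t 18.30 at [624.   31.4 104.4] psi 1.554 z [-0.003 -0.    -1.   ] w 42.8
[-5.0, -22.4, 2.4] 0.059
[-6.3, -22.1, 2.4] 0.059
[-7.6, -21.7, 2.4] 0.059
[-8.8, -21.2, 2.4] 0.059
[-10.1, -20.6, 2.4] 0.059
[-11.3, -20.0, 2.4] 0.059
[-12.5, -19.3, 2.4] 0.059
[-13.6, -18.5, 2.4] 0.059
```

Emit:
arm_command(
  motion=[
    {"offset": [-5,-22,2],"delta_rot": [0,0,0.06],"jaw": -0.1},
    {"offset": [-6,-22,2],"delta_rot": [0,0,0.06],"jaw": -0.1},
    {"offset": [-8,-22,2],"delta_rot": [0,0,0.06],"jaw": -0.1},
    {"offset": [-9,-21,2],"delta_rot": [0,0,0.06],"jaw": -0.1},
    {"offset": [-10,-21,2],"delta_rot": [0,0,0.06],"jaw": -0.1},
    {"offset": [-11,-20,2],"delta_rot": [0,0,0.06],"jaw": -0.1},
    {"offset": [-13,-19,2],"delta_rot": [0,0,0.06],"jaw": -0.1},
    {"offset": [-14,-18,2],"delta_rot": [0,0,0.06],"jaw": -0.1},
    {"offset": [0,0,0],"delta_rot": [0,0,0],"jaw": -0.1},
    {"offset": [0,0,0],"delta_rot": [0,0,0],"jaw": -0.1},
  ],
)

```text
time: 19.3
eef_pos: [446.1, -5.9, 88.8]
ee_rot: [[0.476, 0.879, 0.002], [0.879, -0.476, -0.0], [0.001, 0.002, -1.0]]
ft_force: [0.6, 1.1, -0.1]
width: 46.7
grasp_force: 0.0
```

Run:
```python
from h import *
plan([((444,-5.2,5),1.08,1)]); snap('wrist','w3')
```

```text
t 19.30 at [446.1  -5.9  88.8] psi 1.074 z [ 0.002 -0.    -1.   ] w 46.7
[-0.4, -2.2, 83.8] -0.006
```

View pics/w3.png

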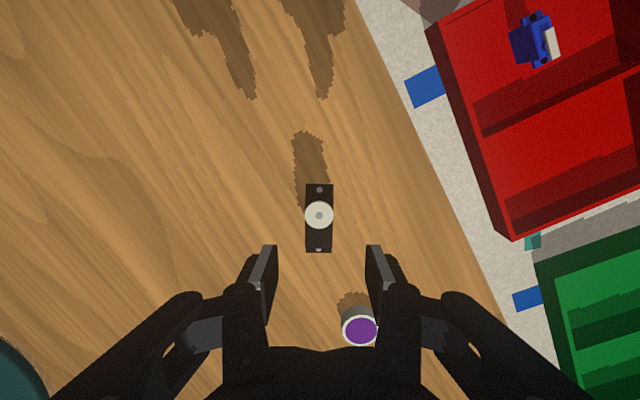

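Blue servo stands in the far red bay (536,42). The black servo is aligned and centred between the fingers (319,218).

Emit:
arm_command(
  motion=[
    {"offset": [0,-2,20],"delta_rot": [0,0,0],"jaw": -0.1},
    {"offset": [0,0,25],"delta_rot": [0,0,0],"jaw": -0.1},
    {"offset": [0,0,20],"delta_rot": [0,0,0],"jaw": -0.1},
    {"offset": [0,0,12],"delta_rot": [0,0,0],"jaw": -0.1},
    {"offset": [0,0,6],"delta_rot": [0,0,0],"jaw": -0.1},
    {"offset": [0,0,0],"delta_rot": [0,0,0],"jaw": -0.1},
    {"offset": [0,0,0],"delta_rot": [0,0,0],"jaw": 1},
    {"offset": [0,0,0],"delta_rot": [0,0,0],"jaw": 1},
    {"offset": [0,0,0],"delta_rot": [0,0,0],"jaw": 1},
    {"offset": [0,0,0],"delta_rot": [0,0,0],"jaw": 1},
  ],
  squeeze=35,
)

```text
time: 20.35
eef_pos: [444.8, -4.9, 5.8]
ee_rot: [[0.477, 0.879, 0.002], [0.879, -0.477, -0.0], [0.001, 0.002, -1.0]]
ft_force: [1.4, -0.1, 4.0]
width: 19.5
grasp_force: 34.9
```

Run:
```python
from h import *
o=arm.get_obs(); plan([(np.array(o['eef_pos'])+[0,0,70],1.074,1),((626,-51,75),1.5,7)])
```

```text
t 20.35 at [444.8  -4.9   5.8] psi 1.074 z [ 0.002 -0.    -1.   ] w 19.5
[0.0, 0.0, -70.0] -0.0
[6.6, 25.9, 0.1] -0.061
[5.0, 26.2, 0.1] -0.061
[3.4, 26.5, 0.1] -0.061
[1.7, 26.7, 0.1] -0.061
[0.1, 26.7, 0.1] -0.061
[-1.5, 26.7, 0.1] -0.061
[-3.1, 26.5, 0.1] -0.061
```

Emit:
arm_command(
  motion=[
    {"offset": [0,0,-25],"delta_rot": [0,0,0],"jaw": 1},
    {"offset": [0,0,-45],"delta_rot": [0,0,0],"jaw": 1},
    {"offset": [7,26,0],"delta_rot": [0,0,-0.07],"jaw": 1},
    {"offset": [5,26,0],"delta_rot": [0,0,-0.07],"jaw": 1},
    {"offset": [3,27,0],"delta_rot": [0,0,-0.07],"jaw": 1},
    {"offset": [1,27,0],"delta_rot": [0,0,-0.07],"jaw": 1},
    {"offset": [0,27,0],"delta_rot": [0,0,-0.07],"jaw": 1},
    {"offset": [-2,27,0],"delta_rot": [0,0,-0.07],"jaw": 1},
    {"offset": [-4,26,0],"delta_rot": [0,0,-0.06],"jaw": 1},
    {"offset": [0,0,0],"delta_rot": [0,0,0],"jaw": 1},
  ],
)

```text
time: 21.35
eef_pos: [629.7, -49.2, 75.2]
ee_rot: [[0.017, 1.0, 0.003], [1.0, -0.017, -0.001], [-0.0, 0.003, -1.0]]
ft_force: [0.3, 0.4, 0.6]
width: 19.6
grasp_force: 34.5
```

Run:
```python
from h import *
plan([((626,-51,9.8),1.55,1)])
```

```text
t 21.35 at [629.7 -49.2  75.2] psi 1.554 z [ 0.003 -0.001 -1.   ] w 19.6
[-1.8, -3.7, 65.4] 0.004
```

Emit:
arm_command(
  motion=[
    {"offset": [-2,-3,15],"delta_rot": [0,0,0],"jaw": 1},
    {"offset": [0,0,20],"delta_rot": [0,0,0],"jaw": 1},
    {"offset": [0,0,14],"delta_rot": [0,0,0],"jaw": 1},
    {"offset": [0,0,6],"delta_rot": [0,0,0],"jaw": 1},
    {"offset": [0,0,4],"delta_rot": [0,0,0],"jaw": 1},
    {"offset": [0,0,2],"delta_rot": [0,0,0],"jaw": 1},
    {"offset": [0,0,0],"delta_rot": [0,0,0],"jaw": 1},
    {"offset": [0,0,0],"delta_rot": [0,0,0],"jaw": 1},
    {"offset": [0,0,0],"delta_rot": [0,0,0],"jaw": 1},
    {"offset": [0,0,0],"delta_rot": [0,0,0],"jaw": 1},
  ],
)

```text
time: 22.35
eef_pos: [623.8, -50.4, 14.3]
ee_rot: [[0.017, 1.0, 0.001], [1.0, -0.017, -0.0], [-0.0, 0.001, -1.0]]
ft_force: [0.6, 0.2, 0.9]
width: 19.3
grasp_force: 34.5
```

Emit:
arm_command(
  motion=[
    {"offset": [0,0,3],"delta_rot": [0,0,0],"jaw": 1},
    {"offset": [0,0,1.5],"delta_rot": [0,0,0],"jaw": 1},
    {"offset": [0,0,0],"delta_rot": [0,0,0],"jaw": 1},
    {"offset": [0,0,0],"delta_rot": [0,0,0],"jaw": 1},
    {"offset": [0,0,0],"delta_rot": [0,0,0],"jaw": 0.1},
    {"offset": [0,0,0],"delta_rot": [0,0,0],"jaw": 0.1},
    {"offset": [0,0,0],"delta_rot": [0,0,0],"jaw": 0.1},
    {"offset": [0,0,-15],"delta_rot": [0,0,0],"jaw": 0.1},
    {"offset": [0,0,-40],"delta_rot": [0,0,0],"jaw": 0.1},
    {"offset": [0,0,-40],"delta_rot": [0,0,0],"jaw": -0.2},
  ],
)

```text
time: 23.35
eef_pos: [622.3, -50.2, 104.8]
ee_rot: [[0.017, 1.0, -0.003], [1.0, -0.017, 0.0], [0.0, -0.003, -1.0]]
ft_force: [1.6, -0.6, 1.2]
width: 50.9
grasp_force: 0.0
```

Run:
```python
from h import *
plan([((422.7,-121,90),1.5,8)])
```

```text
t 23.35 at [622.3 -50.2 104.8] psi 1.554 z [-0.003  0.    -1.   ] w 50.9
[-9.3, -24.8, 1.9] 0.007
[-9.4, -24.7, 1.9] 0.007
[-9.6, -24.7, 1.9] 0.007
[-9.8, -24.6, 1.9] 0.007
[-9.9, -24.5, 1.9] 0.007
[-10.1, -24.5, 1.9] 0.007
[-10.3, -24.4, 1.9] 0.007
[-10.4, -24.3, 1.9] 0.007
```

Emit:
arm_command(
  motion=[
    {"offset": [-9,-25,2],"delta_rot": [0,0,0],"jaw": -0.5},
    {"offset": [-9,-25,2],"delta_rot": [0,0,0],"jaw": -0.5},
    {"offset": [-9,-25,2],"delta_rot": [0,0,0],"jaw": -0.5},
    {"offset": [-9,-25,2],"delta_rot": [0,0,0],"jaw": -0.5},
    {"offset": [-9,-25,2],"delta_rot": [0,0,0],"jaw": -0.5},
    {"offset": [-9,-25,2],"delta_rot": [0,0,0],"jaw": -0.5},
    {"offset": [-9,-24,2],"delta_rot": [0,0,0],"jaw": -0.5},
    {"offset": [-10,-24,2],"delta_rot": [0,0,0],"jaw": -0.5},
    {"offset": [0,0,0],"delta_rot": [0,0,0],"jaw": -0.5},
    {"offset": [0,0,0],"delta_rot": [0,0,0],"jaw": -0.5},
  ],
)

```text
time: 24.35
eef_pos: [424.6, -120.2, 89.2]
ee_rot: [[0.018, 1.0, 0.002], [1.0, -0.018, -0.0], [-0.0, 0.002, -1.0]]
ft_force: [0.9, 0.7, -0.2]
width: 63.8
grasp_force: 0.0
```

Run:
```python
from h import *
plan([((422.7,-121,4),1.554,1)]); im,c=snap('wrist','w4')
hsv=cv2.cvtColor(im,cv2.COLOR_RGB2HSV)
m=cv2.inRange(hsv,(125,70,50),(160,255,255));n,l,s,ce=cv2.connectedComponentsWithStats(m);k=1+np.argmax(s[1:,4]);print(s[k],ce[k],world(c,*ce[k],14))
```

```text
t 24.35 at [ 424.6 -120.2   89.2] psi 1.553 z [ 0.002 -0.    -1.   ] w 63.8
[-0.8, -1.9, 85.2] -0.001
[301 200  36  34 939] [318.63258786 216.20447284] [ 422.37552945 -124.26165003   14.        ]
```

View pics/w4.png

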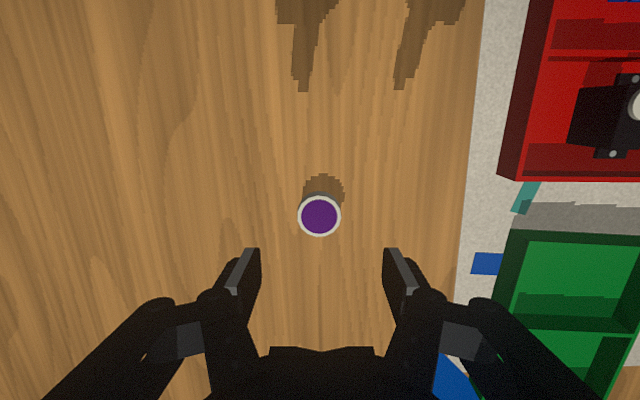

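Black servo stands in the near red bay (610,110). Pan at (319,216) lies 3.5 mm short of the tool centre.

Emit:
arm_command(
  motion=[
    {"offset": [-3,-2,20],"delta_rot": [0,0,0],"jaw": -0.4},
    {"offset": [0,0,25],"delta_rot": [0,0,0],"jaw": -0.4},
    {"offset": [0,0,20],"delta_rot": [0,0,0],"jaw": -0.4},
    {"offset": [0,0,12],"delta_rot": [0,0,0],"jaw": -0.4},
    {"offset": [0,0,7],"delta_rot": [0,0,0],"jaw": -0.4},
    {"offset": [0,0,1],"delta_rot": [0,0,0],"jaw": -0.4},
    {"offset": [0,0,0],"delta_rot": [0,0,0],"jaw": 1},
    {"offset": [0,0,0],"delta_rot": [0,0,0],"jaw": 1},
    {"offset": [0,0,0],"delta_rot": [0,0,0],"jaw": 1},
    {"offset": [0,0,0],"delta_rot": [0,0,0],"jaw": 1},
  ],
  squeeze=30,
)

```text
time: 25.4
eef_pos: [423.3, -123.3, 4.4]
ee_rot: [[0.017, 1.0, 0.003], [1.0, -0.017, -0.001], [-0.001, 0.003, -1.0]]
ft_force: [-0.1, 1.1, 4.4]
width: 34.2
grasp_force: 30.2
```

Run:
```python
from h import *
o=arm.get_obs(); plan([(np.array(o['eef_pos'])+[0,0,60],1.553,1),((641,-188,65),1.5,7)])
```

```text
t 25.40 at [ 423.3 -123.3    4.4] psi 1.554 z [ 0.003 -0.001 -1.   ] w 34.2
[0.0, 0.0, -60.0] 0.001
[-8.7, 31.3, -0.1] 0.008
[-8.5, 31.3, -0.1] 0.008
[-8.2, 31.4, -0.1] 0.008
[-8.0, 31.4, -0.1] 0.008
[-7.7, 31.5, -0.1] 0.008
[-7.5, 31.6, -0.1] 0.008
[-7.3, 31.6, -0.1] 0.008
```

Emit:
arm_command(
  motion=[
    {"offset": [0,0,-20],"delta_rot": [0,0,0],"jaw": 1},
    {"offset": [0,0,-40],"delta_rot": [0,0,0],"jaw": 1},
    {"offset": [-7,25,0],"delta_rot": [0,0,0.01],"jaw": 1},
    {"offset": [-8,31,0],"delta_rot": [0,0,0.01],"jaw": 1},
    {"offset": [-8,32,0],"delta_rot": [0,0,0.01],"jaw": 1},
    {"offset": [-8,32,0],"delta_rot": [0,0,0.01],"jaw": 1},
    {"offset": [-8,32,0],"delta_rot": [0,0,0.01],"jaw": 1},
    {"offset": [-8,32,0],"delta_rot": [0,0,0],"jaw": 1},
    {"offset": [-8,28,0],"delta_rot": [0,0,0],"jaw": 1},
    {"offset": [-2,8,0],"delta_rot": [0,0,0],"jaw": 1},
  ],
)

```text
time: 26.4
eef_pos: [641.9, -191.2, 63.6]
ee_rot: [[0.067, 0.998, 0.002], [0.998, -0.067, -0.001], [-0.001, 0.002, -1.0]]
ft_force: [1.1, 0.9, 0.3]
width: 34.2
grasp_force: 30.0
```

Run:
```python
from h import *
plan([((641,-188,8.4),1.5,1)])
```

```text
t 26.40 at [ 641.9 -191.2   63.6] psi 1.504 z [ 0.002 -0.001 -1.   ] w 34.2
[3.2, -1.1, 55.2] 0.004
```

Emit:
arm_command(
  motion=[
    {"offset": [3,-1,12],"delta_rot": [0,0,0],"jaw": 1},
    {"offset": [0,0,18],"delta_rot": [0,0,0],"jaw": 1},
    {"offset": [0,0,11],"delta_rot": [0,0,0],"jaw": 1},
    {"offset": [0,0,5],"delta_rot": [0,0,0],"jaw": 1},
    {"offset": [0,0,3],"delta_rot": [0,0,0],"jaw": 1},
    {"offset": [0,0,2],"delta_rot": [0,0,0],"jaw": 1},
    {"offset": [0,0,0],"delta_rot": [0,0,0],"jaw": 1},
    {"offset": [0,0,0],"delta_rot": [0,0,0],"jaw": 1},
    {"offset": [0,0,0],"delta_rot": [0,0,0],"jaw": 1},
    {"offset": [0,0,0],"delta_rot": [0,0,0],"jaw": 1},
  ],
)

```text
time: 27.4
eef_pos: [638.8, -187.2, 12.8]
ee_rot: [[0.067, 0.998, 0.001], [0.998, -0.067, -0.0], [-0.0, 0.001, -1.0]]
ft_force: [0.2, -0.1, 0.1]
width: 34.6
grasp_force: 30.1
```

Emit:
arm_command(
  motion=[
    {"offset": [0,0,3],"delta_rot": [0,0,0],"jaw": 1},
    {"offset": [0,0,1.5],"delta_rot": [0,0,0],"jaw": 1},
    {"offset": [0,0,0],"delta_rot": [0,0,0],"jaw": 1},
    {"offset": [0,0,0],"delta_rot": [0,0,0],"jaw": 1},
    {"offset": [0,0,0],"delta_rot": [0,0,0],"jaw": -0.2},
    {"offset": [0,0,0],"delta_rot": [0,0,0],"jaw": -0.2},
    {"offset": [0,0,0],"delta_rot": [0,0,0],"jaw": -0.2},
    {"offset": [0,0,-15],"delta_rot": [0,0,0],"jaw": -0.2},
    {"offset": [-20,0,-40],"delta_rot": [0,0,0],"jaw": -0.2},
    {"offset": [-20,0,-40],"delta_rot": [0,0,0],"jaw": -0.2},
  ],
)

```text
time: 28.4
eef_pos: [634.7, -226.4, 103.2]
ee_rot: [[0.066, 0.998, -0.003], [0.998, -0.066, 0.001], [0.001, -0.003, -1.0]]
ft_force: [1.7, -0.1, 0.6]
width: 51.1
grasp_force: 0.0
```

Emit:
arm_command(
  motion=[
    {"offset": [-30,-20,-30],"delta_rot": [0,0,0],"jaw": -0.2},
    {"offset": [-30,-20,-30],"delta_rot": [0,0,0],"jaw": -0.2},
    {"offset": [-30,-20,-20],"delta_rot": [0,0,0],"jaw": -0.2},
    {"offset": [-30,-20,0],"delta_rot": [0,0,0],"jaw": -0.2},
    {"offset": [-30,-20,0],"delta_rot": [0,0,0],"jaw": -0.2},
    {"offset": [-30,-20,0],"delta_rot": [0,0,0],"jaw": -0.2},
    {"offset": [0,0,0],"delta_rot": [0,0,0],"jaw": -0.2},
    {"offset": [0,0,0],"delta_rot": [0,0,0],"jaw": -0.2},
    {"offset": [0,0,0],"delta_rot": [0,0,0],"jaw": -0.2},
    {"offset": [0,0,0],"delta_rot": [0,0,0],"jaw": -0.2},
  ],
)

```text
time: 29.4
eef_pos: [504.7, -397.6, 183.0]
ee_rot: [[0.066, 0.998, 0.0], [0.998, -0.066, 0.0], [0.0, 0.0, -1.0]]
ft_force: [-0.3, 0.1, -0.5]
width: 51.0
grasp_force: 0.0
```

Run:
```python
from h import *
for k in('top','side'): snap(k,'end_'+k)
a=load('end_top')[0][100:290,120:500]; b=load('end_side')[0][100:300,150:450]
cv2.imwrite('pics/end.png',np.vstack([cv2.resize(a,(600,300),interpolation=cv2.INTER_CUBIC),cv2.resize(b,(450,300),interpolation=cv2.INTER_CUBIC,).repeat(1,1) if 0 else cv2.copyMakeBorder(cv2.resize(b,(450,300),interpolation=cv2.INTER_CUBIC),0,0,0,150,0)]))
```

```text
(no output)
```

View pics/end.png

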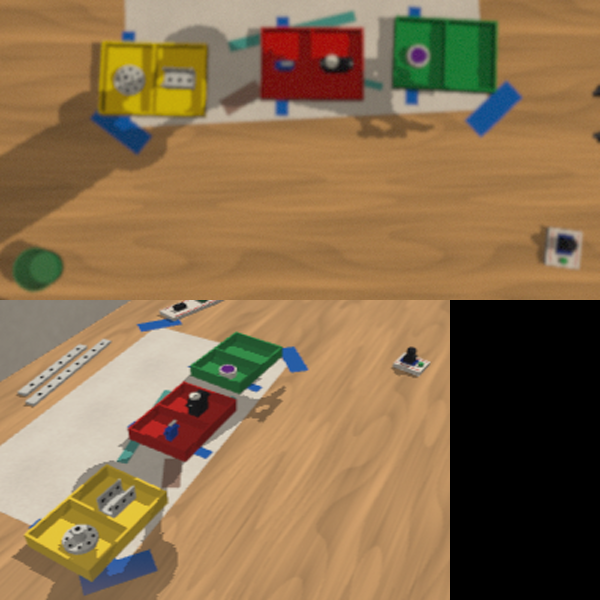

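All five pieces stand upright in separate bays: hub and bracket at (130,80) and (180,77), servos at (285,65) and (335,63), pan at (418,55). The cup and joystick have not moved.

```bash
python3 -c "
from workcell import arm
print(arm.job_done())"
```

```text
the job is handed in; nothing more can be done
None
```

I put both servos in the red tray, the bracket and hub in the yellow and the pan in the green, one per bay. The final pictures show them all upright with the cup and joystick unmoved; I handed the job in at about 30 s, and no verdict was returned.

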